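# Hold a file stand's end panel square

## Robot

A 7-joint arm with a two-finger parallel gripper is mounted at the origin on a cart in front of the work surface, level with it; the furniture and walls round the work are solid. World frame = base frame: x ahead of the robot, y to its left, z up, the work surface at z = 0. Lengths are in m, angles in rad, forces in N, time in s.
With the tool pointing down it reaches from about 0.4 to 0.925 m from the base axis. Payload 5.6 kg.
Tool frame: the origin (TCP) lies at the very end of the fingers, on their centre line; the grasp point (between the pads) lies 19 mm behind it; z points along the fingers, y is the direction in which the jaws open and shut (so a half turn about z gives the same grasp; the last joint's range is limited). The gripper opens to 85 mm and grips with 20 to 120 N. Pads are 22 mm wide; open, the fingers measure 114 mm over their backs; the gripper's body (76 mm by 85 mm) begins 54 mm behind the grasp point. The pads swing forward as they close: fully open they stand 13 mm farther back than shut.
Start: joints at [1.219, 0.468, -0.012, 1.603, 0.006, 1.071, -0.056], TCP at [0.198, -0.619, 0.231] pointing down, gripper open.
Joint ranges: [-2.53, 2.53], [-0.31, 2.02], [-1.57, 1.55], [0.28, 2.44], [-1.29, 4.43], [0.15, 1.84], [-2.92, 2.92]. Speed limits (rad/s): [2.57, 2.57, 3.14, 3.14, 3.14, 3.14, 3.14].

## Interface

Orientations are given as a 3x3 rotation matrix whose columns are the frame's x, y, z axes.
In Python, from cell import bot, eyes, ticket gives the robot as it stands.
- The arm moves only by the shell command python3 -m inch 'ROWS' [FORCE]. ROWS is JSON, a list of rows, each a list of 5 numbers: the opening, from 0 (shut) to 1 (fully open), then the shift along the tool's x, y, z in cm, then the turn about the tool's z in degrees. A call has exactly 8 rows; each row shifts and turns the commanded pose from where the row before left it, along the tool's axes as they then stand; what a row does not reach is not made up. A row lasts 1/12 s, in which the tool goes at most 41.7 mm and 7.16 degrees, less where a joint would pass 70% of its speed; a pose out of reach is approached as far as the arm can. A call with a gripper value outside its range is refused whole. The fingers move at their own pace and stop on an object; FORCE is the grip in N (left out, the last holds). Time passes only in rows, so rows that do not move let the fingers close, or fill a call up. It gives the time, the measured TCP pose, the force and the opening at its end, in the units of the state.
- bot.sense(): the state, without advancing time (a new reading comes with each control period).
- eyes.camera(name): name is "side" or "top" or "wrist"; returns a dict with "frame" (420x560x3 uint8, red, green, blue), "K" (3x3 intrinsics, pixels), "R" (3x3) and "t" (3): a world point X has camera coordinates R X + t. Camera axes: x right, y down, z forward; pixel columns grow to the right and rows downward; lengths in m; the calibration is good to about 2 mm. The wrist camera is an equidistant fisheye: a pixel r from the principal point sees the ray r / f radians off the axis. A picture is of the moment at which its call begins. There is no depth.
- ticket.job_done(): hands the job in, once; it reports no verdict.
The state is a dict: "time_s": time; "q": joint angles; "qd": joint speeds; "effort": joint torques, N m; "eef_pos": TCP position; "tool_rot": TCP orientation; "contact_force": force on the tool from outside, world axes, zero at the start; "moment": the same for the moment, N m; "gripper_width": finger opening in m.
Only numpy, scipy, OpenCV 4.12 (cv2) and the standard library are available. Lean on these libraries where they do the work, as an engineer would, in place of code of your own. Each camera call takes 0.05 s, during which the arm holds its last target.

## Task

The loose end panel of the wooden file stand leans in over its base. Pick up the orange assembly square and press it into the corner between base and panel, near the middle of the panel's width, until its underside sits flat on the base and its upright face is flat against the panel, so that the panel stands at a right angle. Finish while still gripping the square and pressing it down and against the panel so that the panel stays upright; do not let go, and leave the other things on the desk where they are.

Things in the scene. Friction and masses are not known exactly. Their poses are not given: they have to be found in the camera images.
- stand: File stand under assembly, fixed to the desk: pale wooden base board 170 (x) x 130 (y) x 12 mm with an end panel across it. Origin: centre of its underside on the desk; z up. Inside corner line along y at x = +45 mm, z = 12 mm; from there the base is free to x = -85 mm for the square's foot. The stand may be left or right, and turned.
- base: The stand's base board alone, without the panel; same origin and axes as stand.
- corner (a point): Middle of the stand's inside corner: on the base's top face, 12 mm above the desk, at the foot of the panel's inner face, half-way along the panel. Axes as stand: x from the base's free part towards the panel, y along the corner line, z up. Does not move with the panel.
- panel (a joint): Lean of the end panel (darker wood, 14 thick x 130 wide x 70 mm high) about its inner lower edge, the corner line: 0 = upright; negative = leaning in over the base (stand's -x). Range -0.12 to +0.10 rad: too hard a push tips square and panel past 0. Springy brackets (about 0.25 N m, 4 N at the top edge) pull it to -0.12, where its top overhangs the corner by 8 mm.
- square_grip (a point): Grasp point of the loose orange square (150 g): on its grip post (30 (x) x 18 (y) mm, up to 82 mm), 62 mm above the underside. It stands on its foot 90 (x) x 28 (y) x 22 mm, post at the foot's middle; an upright leg 12 x 28 mm, 72 mm high, at the foot's +x end. Axes: z up; x out of the leg's face that meets the panel, 45 mm ahead of this point; y across the post's 18 mm, to be gripped.
- square_heel (a point): Outer corner of the square, where upright face and underside meet, mid-thickness (the edge itself is relieved by 4 mm). Axes as square_grip, from which it lies +45 mm in x, -62 mm in z. With the square home it coincides with corner, up to a shift along y.
- square: The square as a whole. Origin: centre of the foot's underside, 45 mm behind the heel in the square's -x; same axes as square_grip.
- stapler: Bystander: blue stapler, 127 x 36 x 40 mm; origin at its underside.
- label_roll: Bystander: white label roll, 62 mm across, 40 mm high; origin at the centre of its underside.
- notes: Bystander: block of yellow sticky notes, 78 x 78 x 23 mm; origin at its underside.
- jar: Bystander: white specimen jar with a blue lid, 61 mm across, 72 mm high; origin at the centre of its underside.
Things that resemble listed ones, but are neither listed nor needed, are in the scene too. What is meant by the square is not turquoise, and is the larger of those in its own colour.

How it is judged:
On the way:
1. the gripper holds the square, lifted clear of the desk (underside over 16 mm up) (height (world z) of square above 0.016 m and contact force between the fingers and square above 1 N), for 0.1 s.
At the end, for the whole second after the job is handed in: Gripper holds the square (>3 N) in the corner: heel within 3 mm of the corner line and 35 mm of its middle, pressing on base >3 N and panel >2 N, upright within 0.025 rad, in line with the stand within 0.035 rad, panel within 0.025 rad of upright; all still through the last second (contact force between the fingers and square above 3 N and contact force between square and base above 3 N and contact force between square and panel above 2 N and value of joint panel between -0.025 and 0.025 rad and angle between square's own z axis and vertical below 0.025 rad and angle between the x axis of square and the x axis of stand, either way round below 0.035 rad and x of square_heel in the frame of corner between -0.003 and 0.003 m and y of square_heel in the frame of corner between -0.035 and 0.035 m and z of square_heel in the frame of corner between -0.003 and 0.003 m and linear speed of square below 0.01 m/s); the arm keeps its last pose, push and grip.
It fails at once if the stapler was shifted by more than 30 mm (distance of stapler from where it was at the start of the episode above 0.03 m).
It fails at once if the label roll was shifted by more than 30 mm (distance of label_roll from where it was at the start of the episode above 0.03 m).
It fails at once if the sticky notes was shifted by more than 30 mm (distance of notes from where it was at the start of the episode above 0.03 m).
It fails at once if the specimen jar was shifted by more than 30 mm (distance of jar from where it was at the start of the episode above 0.03 m).
It also fails if it takes over 34 s, if anything falls off the work surface, if the arm or the gripper's body presses on something with over 40 N, if the wrist force passes 120 N, or if a joint passes its speed limit or range.

## Working session

There is one attempt and no reset: what is moved stays moved. The work goes in short steps, Python scripts to look and compute and a shell command to move; the robot and the scene stay as the last step left them, time stands still between calls to the robot, and variables do not carry over. Pictures are saved under pics/ and viewed, and the job is handed in when it is done.

```bash
ls; mkdir -p pics
python3 - <<'E'
from cell import bot, eyes
import cv2,numpy as np
s=bot.sense()
for k,v in s.items(): print(k,np.round(v,3).tolist())
for n in ["side","top","wrist"]:
    c=eyes.camera(n); cv2.imwrite(f"pics/{n}0.png",c["frame"][:,:,::-1]); print(n,c["K"].tolist(),np.round(c["R"],3).tolist(),np.round(c["t"],3).tolist())
    np.savez(f"pics/{n}0.npz",**c)
E
```

```text
pics
time_s 0.0
q [1.219, 0.468, -0.012, 1.604, 0.006, 1.071, -0.056]
qd [0.001, -0.0, -0.001, -0.001, -0.0, 0.002, -0.001]
effort [-0.0, -53.239, 0.021, -25.131, 0.011, 0.008, 0.0]
eef_pos [0.197, -0.619, 0.23]
tool_rot [[0.953, 0.304, -0.001], [0.304, -0.953, 0.002], [-0.0, -0.002, -1.0]]
contact_force [0.286, 0.319, -0.038]
moment [-0.007, -0.08, 0.045]
gripper_width 0.086
side [[388.57838264447093, 0.0, 273.13902832475], [0.0, 388.57838264447093, 212.1968631567862], [0.0, 0.0, 1.0]] [[0.983, -0.182, 0.023], [-0.05, -0.386, -0.921], [0.177, 0.904, -0.388]] [-0.576, 0.102, 1.17]
top [[493.01121024359355, 0.0, 284.49258996271067], [0.0, 493.01121024359355, 194.79962475749213], [0.0, 0.0, 1.0]] [[0.009, -1.0, -0.01], [-0.998, -0.008, -0.068], [0.068, 0.011, -0.998]] [0.017, 0.604, 1.558]
wrist [[325.19226210127806, 0.0, 274.9596017065421], [0.0, 325.19226210127806, 212.28797802916117], [0.0, 0.0, 1.0]] [[0.304, -0.953, -0.002], [-0.91, -0.291, 0.297], [-0.283, -0.089, -0.955]] [-0.647, -0.04, 0.379]
```

View pics/top0.png

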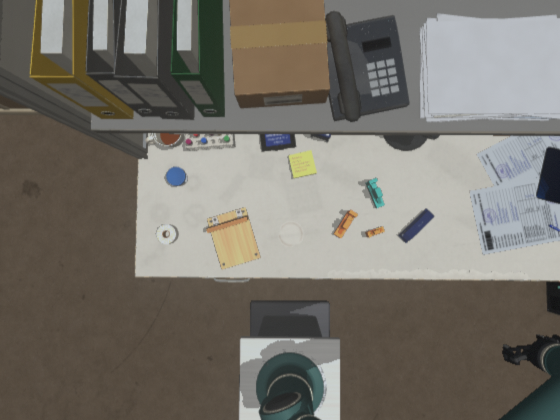

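View pics/side0.png

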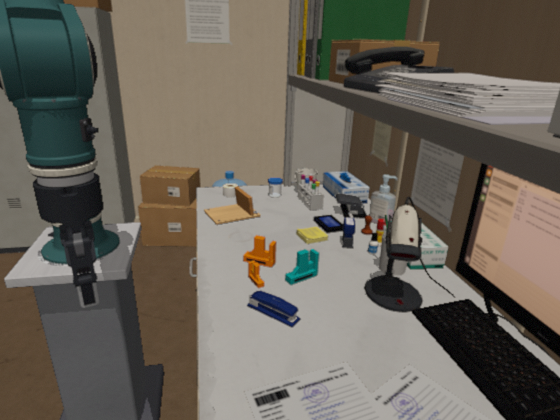

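View pics/wrist0.png

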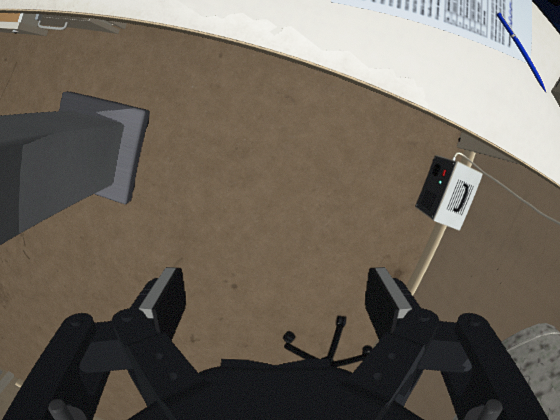

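The top view shows these candidates for the square: orange at (345,223), smaller orange at (375,232) and turquoise at (375,193). The larger orange one fits the description. The stand is at (234,238). Next I'll enlarge crops and measure.

```bash
cat > h.py <<'E'
import numpy as np,cv2
def ld(n): 
    d=np.load(f"pics/{n}.npz"); return {k:d[k] for k in d}
def onplane(c,uv,z):
    d=np.linalg.inv(c["K"])@np.array([uv[0],uv[1],1.]); d=c["R"].T@d; o=-c["R"].T@c["t"]
    return o+d*(z-o[2])/d[2]
def proj(c,X):
    p=c["K"]@(c["R"]@np.asarray(X,float)+c["t"]); return p[:2]/p[2]
def tri(c1,u1,c2,u2):
    P=[c["K"]@np.c_[c["R"],c["t"]] for c in (c1,c2)]
    X=cv2.triangulatePoints(P[0],P[1],np.array(u1,float).reshape(2,1),np.array(u2,float).reshape(2,1)); return (X[:3]/X[3]).ravel()
E
python3 - <<'E'
from h import *
t=ld("top0");s=ld("side0")
for c,n in((t,"top"),(s,"side")):
    hsv=cv2.cvtColor(c["frame"],cv2.COLOR_RGB2HSV)
    m=cv2.inRange(hsv,(3,170,90),(15,255,255)); 
    k,l,st,ce=cv2.connectedComponentsWithStats(m)
    for i in range(1,k):
        if st[i,4]>25: print(n,st[i].tolist(),ce[i].round(1))
def crop(c,x,y,w,h,f,n): cv2.imwrite(n,cv2.resize(c["frame"][y:y+h,x:x+w,::-1],None,fx=f,fy=f,interpolation=cv2.INTER_CUBIC))
a=cv2.resize(t["frame"][200:250,325:395,::-1],None,fx=8,fy=8,interpolation=cv2.INTER_CUBIC)
cv2.imwrite("pics/csq_t.png",a)
crop(s,235,225,90,70,8,"pics/csq_s.png")
crop(t,195,195,80,80,7,"pics/cst_t.png")
crop(s,195,180,80,50,9,"pics/cst_s.png")
E
```

```text
side [363, 228, 9, 5, 30] [367.1 230.5]
side [244, 237, 32, 50, 554] [260.2 257.6]
```

View pics/csq_t.png

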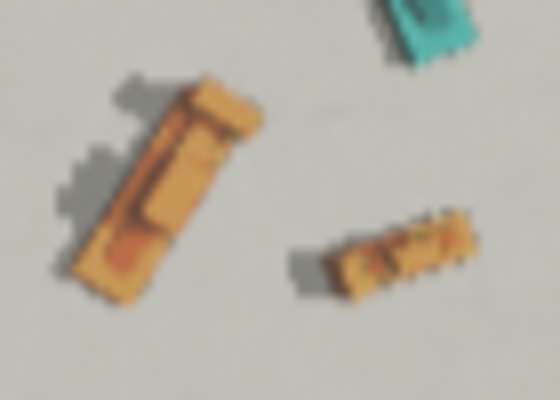

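View pics/csq_s.png

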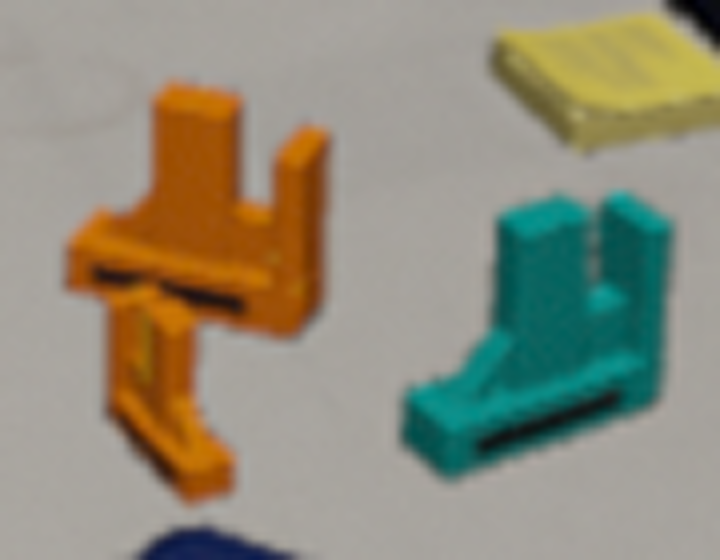

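View pics/cst_t.png

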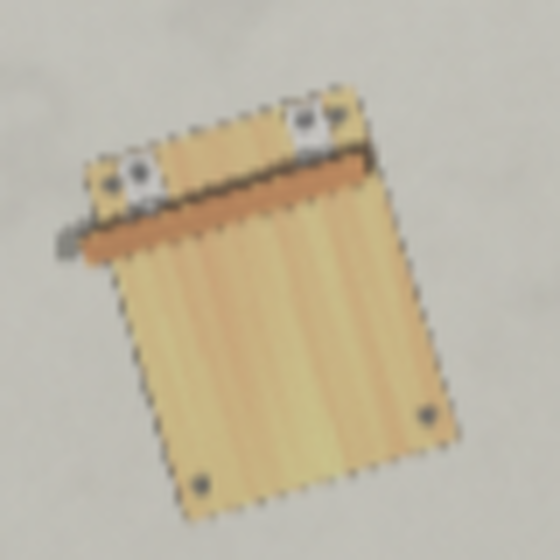

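View pics/cst_s.png

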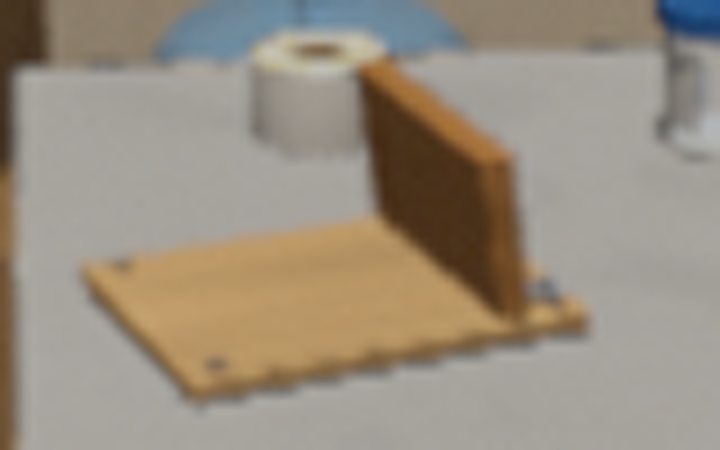

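Confirmed: the larger orange square stands at about (345,223) in the top view, with its leg end at (354,213) and its tail at (338,236). The (375,232) piece is much smaller, and the other is turquoise. The stand's panel is on the far (+x world) side.

Run:
```python
from h import *
t=ld("top0");s=ld("side0")
def pt(p,x,y,f): return (x+(p[0]+.5)/f-.5, y+(p[1]+.5)/f-.5)
print("square")
P={}
for n,p,z in (("post",(185,175),.082),("leg",(228,106),.072),("tailL",(75,268),.022),("tailR",(128,303),.022)):
    P[n]=onplane(t,pt(p,325,200,8),z); print(n,P[n].round(4))
tail=(P["tailL"]+P["tailR"])/2
for a,b in (("tail","leg"),("tail","post"),("post","leg")):
    A=tail if a=="tail" else P[a]; d=P[b]-A; print(a,b,np.degrees(np.arctan2(d[1],d[0])).round(2),np.linalg.norm(d[:2]).round(4))
# tri side: post top corners
print("side post top", [onplane(s,pt(p,235,225,8),.082).round(4).tolist() for p in ((198,98),)])
c=[onplane(t,pt(p,195,195,7),.012) for p in ((85,162),(350,88),(460,438),(188,520))]
for i in range(4):
    d=c[(i+1)%4]-c[i]; print(c[i].round(4),np.linalg.norm(d).round(4),np.degrees(np.arctan2(d[1],d[0])).round(2))
print("ctr",np.mean(c,0).round(4))
cs=[onplane(s,pt(p,195,180,9),.012) for p in ((82,265),(195,390),(590,318))]
print(np.round(cs,4)); 
# bystanders + desk
for n,p,z in (("stapler",(417,225),.03),("small",(375,232),.03),("turq",(375,193),.05),("notes",(302,165),.02),("roll",(167,234),.04),("jar",(176,177),.07)): print(n,onplane(t,p,z).round(3))
```

```text
square
post [ 0.5199 -0.1725  0.082 ]
leg [ 0.5467 -0.1903  0.072 ]
tailL [ 0.4835 -0.1359  0.022 ]
tailR [ 0.4698 -0.157   0.022 ]
tail leg -32.0 0.0826
tail post -31.1 0.0505
post leg -33.4 0.0322
side post top [[0.5133, -0.174, 0.082]]
[0.5288 0.2718 0.012 ] 0.1263 -73.88
[0.5639 0.1505 0.012 ] 0.1678 -161.74
[0.4045 0.0979 0.012 ] 0.1294 107.24
[0.3662 0.2215 0.012 ] 0.1702 17.18
ctr [0.4658 0.1854 0.012 ]
[[0.3668 0.2185 0.012 ]
 [0.4061 0.089  0.012 ]
 [0.5641 0.1376 0.012 ]]
stapler [ 0.511 -0.397  0.03 ]
small [ 0.488 -0.265  0.03 ]
turq [ 0.61  -0.262  0.05 ]
notes [ 0.701 -0.033  0.02 ]
roll [0.476 0.391 0.04 ]
jar [0.654 0.36  0.07 ]
```

```bash
python3 -m inch '[[0.8,3.16,-2.34,0,0],[0.8,3.16,-2.34,0,0],[0.8,3.16,-2.34,0,0],[0.8,3.16,-2.34,0,0],[0.8,3.16,-2.34,0,0],[0.8,3.16,-2.34,0,0],[0.8,3.16,-2.34,0,0],[0.8,3.16,-2.34,0,0]]' 40
python3 -m inch '[[0.8,3.16,-2.34,0,0],[0.8,3.16,-2.34,0,0],[0.8,3.16,-2.34,0,0],[0.8,3.16,-2.34,0,0],[0.8,3.16,-2.34,0,0],[0.8,2.16,-2.34,0,0],[0.8,0,0,0,7],[0.8,0,0,0,7]]'
python3 -m inch '[[0.7,0,0,0,7],[0.7,0,0,0,7],[0.7,0,0,0,7],[0.7,0,0,0,7],[0.7,0,0,0,7],[0.7,0,0,0,0.7],[0.7,0,0,0,0],[0.7,0,0,0,0]]'
python3 - <<'E'
from cell import bot, eyes
import cv2,numpy as np
s=bot.sense()
for k,v in s.items(): print(k,np.round(v,3).tolist())
for n in ["wrist"]:
    c=eyes.camera(n); cv2.imwrite(f"pics/{n}1.png",c["frame"][:,:,::-1]); print(n,np.round(c["R"],3).tolist(),np.round(c["t"],3).tolist())
    np.savez(f"pics/{n}1.npz",**c)
E
```

```text
time_s: 0.82
eef_pos: [0.3821, -0.3623, 0.2312]
tool_rot: [[0.953, 0.304, -0.0], [0.304, -0.953, -0.0], [-0.0, 0.0, -1.0]]
contact_force: [-0.1, 0.1, 0.2]
gripper_width: 0.0683
time_s: 1.48
eef_pos: [0.5108, -0.1729, 0.231]
tool_rot: [[0.998, 0.064, -0.0], [0.064, -0.998, 0.001], [-0.0, -0.001, -1.0]]
contact_force: [-0.2, -1.0, -0.3]
gripper_width: 0.0685
time_s: 2.15
eef_pos: [0.5098, -0.1757, 0.2312]
tool_rot: [[0.85, -0.528, -0.0], [-0.528, -0.85, 0.0], [-0.0, 0.0, -1.0]]
contact_force: [-0.4, -0.2, -0.5]
gripper_width: 0.06
time_s 2.15
q [0.369, 0.288, -0.119, 1.869, 0.04, 0.987, -1.894]
qd [0.005, 0.002, -0.003, -0.001, 0.001, -0.0, -0.009]
effort [-0.083, -41.434, -0.732, -23.872, 0.011, 0.003, -0.023]
eef_pos [0.51, -0.176, 0.231]
tool_rot [[0.85, -0.528, -0.0], [-0.528, -0.85, 0.0], [-0.0, 0.0, -1.0]]
contact_force [-0.445, -0.157, -0.477]
moment [-0.025, 0.02, -0.011]
gripper_width 0.06
wrist [[-0.527, -0.85, 0.001], [-0.811, 0.504, 0.297], [-0.252, 0.156, -0.955]] [0.12, 0.462, 0.534]
```

View pics/wrist1.png

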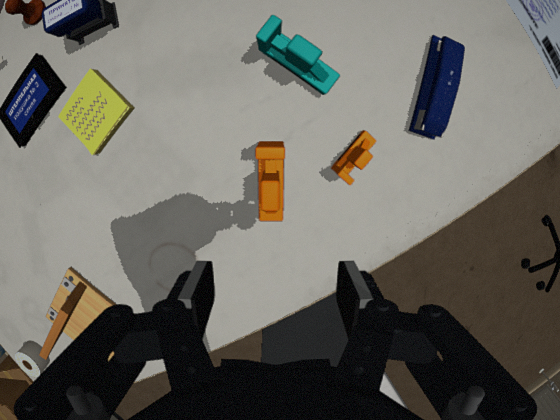

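The wrist view shows the big orange square at (270,180), leg up at (270,150) and post top at (270,195). The small one is at (355,157). I'll measure it with the fisheye model.

```bash
cat >> h.py <<'E'
def fray(c,uv):
    d=np.array([uv[0]-c["K"][0,2],uv[1]-c["K"][1,2]]); r=np.hypot(*d); th=r/c["K"][0,0]
    v=np.r_[d/max(r,1e-9)*np.sin(th),np.cos(th)]; return -c["R"].T@c["t"], c["R"].T@v
def fplane(c,uv,z):
    o,v=fray(c,uv); return o+v*(z-o[2])/v[2]
def fproj(c,X):
    p=c["R"]@np.asarray(X,float)+c["t"]; r=np.hypot(p[0],p[1]); th=np.arctan2(r,p[2]); return c["K"][:2,2]+p[:2]/r*th*c["K"][0,0]
def crop(c,x,y,w,h,f,n): cv2.imwrite(n,cv2.resize(c["frame"][y:y+h,x:x+w,::-1],None,fx=f,fy=f,interpolation=cv2.INTER_CUBIC))
def pt(p,x,y,f): return (x+(p[0]+.5)/f-.5, y+(p[1]+.5)/f-.5)
E
python3 - <<'E'
from h import *
c=ld("wrist1"); crop(c,235,130,70,100,6,"pics/cw1.png")
E
```

```text
(no output)
```

View pics/cw1.png

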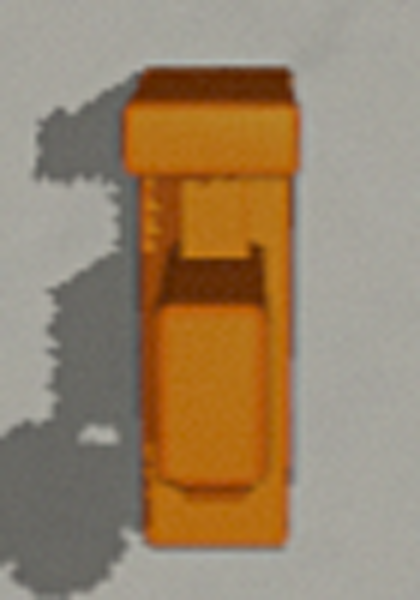

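Run:
```python
from h import *
c=ld("wrist1")
f=lambda p,z: fplane(c,pt(p,235,130,6),z)
post=[f(p,.082) for p in ((161,302),(265,302),(265,486),(160,482))]
leg=[f(p,.072) for p in ((125,102),(299,104),(298,174),(126,172))]
tail=[f(p,.022) for p in ((146,546),(288,546))]
for n,q in (("post",post),("leg",leg),("tail",tail)):
    print(n,np.mean(q,0).round(4),[np.linalg.norm(q[i]-q[i-1]).round(4) for i in range(len(q))])
ang=lambda d:np.degrees(np.arctan2(d[1],d[0])).round(2)
print("post-leg",ang(np.mean(leg,0)-np.mean(post,0)),"sides",ang(post[1]-post[2]),ang(post[0]-post[3]),"leg y",ang(leg[0]-leg[1])-90,"tail-post",ang(np.mean(post,0)-np.mean(tail,0)),"tail-leg",ang(np.mean(leg,0)-np.mean(tail,0)))
```

```text
post [ 0.512  -0.1713  0.082 ] [np.float64(0.0286), np.float64(0.0158), np.float64(0.0292), np.float64(0.0164)]
leg [ 0.5446 -0.1915  0.072 ] [np.float64(0.011), np.float64(0.0268), np.float64(0.011), np.float64(0.0267)]
tail [ 0.4738 -0.1474  0.022 ] [np.float64(0.027), np.float64(0.027)]
post-leg -31.64 sides -31.66 -32.77 leg y -32.62 tail-post -32.11 tail-leg -31.89
```

```bash
python3 -m inch '[[0.7,0,-0.5,2.8,0],[0.7,0,0,3,0],[0.7,0,0,3,0],[0.7,0,0,3,0],[0.7,0,0,3,0],[0.7,0,0,2.5,0],[0.7,0,0,1.5,0],[0.7,0,0,0,0]]' 80
python3 - <<'E'
from cell import bot, eyes
from h import *
c=eyes.camera("wrist"); cv2.imwrite("pics/wrist2.png",c["frame"][:,:,::-1])
E
```

```text
time_s: 2.87
eef_pos: [0.5101, -0.1709, 0.0399]
tool_rot: [[0.849, -0.529, -0.006], [-0.529, -0.849, 0.002], [-0.006, 0.002, -1.0]]
contact_force: [-0.1, -0.7, 0.1]
gripper_width: 0.0598
```

View pics/wrist2.png

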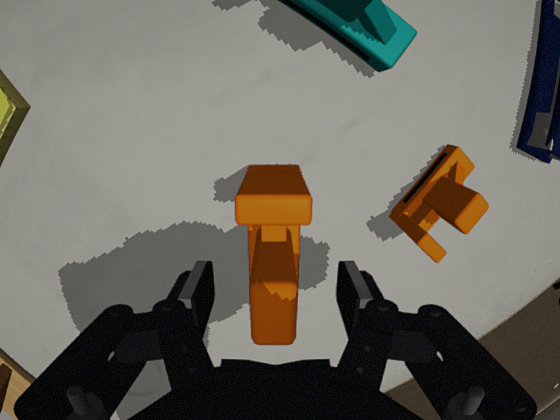

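The post sits between the pads, at column 273 against the finger midline at 275. Closing now.

```bash
python3 -m inch '[[0,0,0,0,0],[0,0,0,0,0],[0,0,0,0,0],[0,0,0,0,0],[0,0,0,0,0],[0,0,0,0,0],[0,0,0,0,0],[0,0,0,0,0]]' 80
python3 - <<'E'
from cell import bot
import numpy as np
s=bot.sense(); print(s["eef_pos"],s["gripper_width"],s["contact_force"],np.round(s["tool_rot"],4).tolist())
E
```

```text
time_s: 3.58
eef_pos: [0.5136, -0.172, 0.0448]
tool_rot: [[0.848, -0.53, 0.003], [-0.53, -0.848, -0.001], [0.003, -0.0, -1.0]]
contact_force: [-0.4, -0.2, 6.0]
gripper_width: 0.0171
[ 0.51361733 -0.17198559  0.04479601] 0.017127485432373968 [-0.36785042 -0.23711866  5.95876085] [[0.848, -0.53, 0.0025], [-0.53, -0.848, -0.001], [0.0027, -0.0005, -1.0]]
```

```bash
python3 -m inch '[[0,0,0,-1.5,0],[0,0,0,-2.5,0],[0,0,0,-3,0],[0,0,0,-3,-4],[0,0,0,-2,-5],[0,0,0,0,-6],[0,0,0,0,-6],[0,0,0,0,-6]]' 80
python3 -m inch '[[0,0,0,0,-6],[0,0,0,0,-6],[0,0,0,0,-6],[0,0,0,0,-4.2],[0,0,-1.5,0,0],[0,0.2,-3,0,0],[0,0.2,-3,0,0],[0,0.2,-3,0,0]]'
python3 -m inch '[[0,0.3,-3.5,0,0],[0,0.3,-3.5,0,0],[0,0.3,-3.5,0,0],[0,0.3,-3.5,0,0],[0,0.3,-3.5,0,0],[0,0.3,-3.5,0,0],[0,0.1,-2.5,0,0],[0,0,-1.5,0,0]]'
python3 - <<'E'
from cell import bot, eyes
from h import *
s=bot.sense(); print(s["q"])
c=eyes.camera("wrist"); cv2.imwrite("pics/wrist3.png",c["frame"][:,:,::-1]); np.savez("pics/wrist3.npz",**c); print(bot.sense()["eef_pos"],np.round(bot.sense()["tool_rot"],4).tolist())
E
```

```text
time_s: 4.25
eef_pos: [0.5126, -0.1716, 0.1643]
tool_rot: [[0.997, -0.082, 0.001], [-0.082, -0.997, -0.001], [0.001, 0.001, -1.0]]
contact_force: [-0.7, 0.3, -0.8]
gripper_width: 0.0172
time_s: 4.92
eef_pos: [0.4861, -0.0677, 0.1633]
tool_rot: [[0.956, 0.293, -0.0], [0.293, -0.956, 0.0], [-0.0, -0.0, -1.0]]
contact_force: [-0.1, 0.5, -0.6]
gripper_width: 0.0169
time_s: 5.58
eef_pos: [0.4294, 0.179, 0.1637]
tool_rot: [[0.954, 0.298, 0.0], [0.298, -0.954, 0.001], [0.001, -0.001, -1.0]]
contact_force: [1.0, 0.0, -0.8]
gripper_width: 0.0172
[-0.05191585  0.29565658 -0.47556448  2.07822602  0.18456499  0.80664068
 -1.90575082]
[0.42875163 0.1809252  0.16376292] [[0.9537, 0.3007, 0.0001], [0.3007, -0.9537, 0.0025], [0.0009, -0.0024, -1.0]]
```

View pics/wrist3.png

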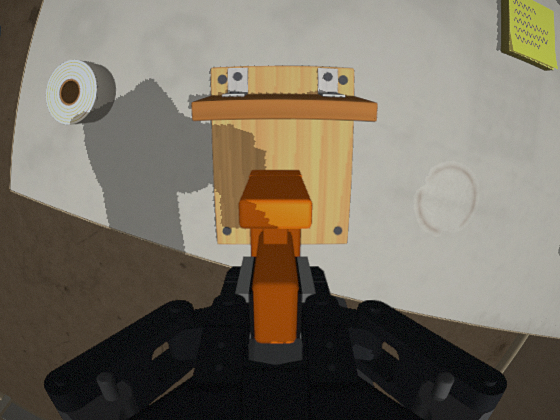

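The square is held, and the stand is ahead of it. Base corners are at about (210,67), (353,67), (347,242) and (217,243), and the panel spans columns 192–377 at row 107. I'll refine these.

Run:
```python
from h import *
c=ld("wrist3"); crop(c,185,55,200,200,4,"pics/cw3.png")
im=cv2.imread("pics/cw3.png"); cv2.imwrite("pics/cw3.png",im[:600] if 0 else cv2.resize(im,(600,600)))
```

```text
(no output)
```

View pics/cw3.png

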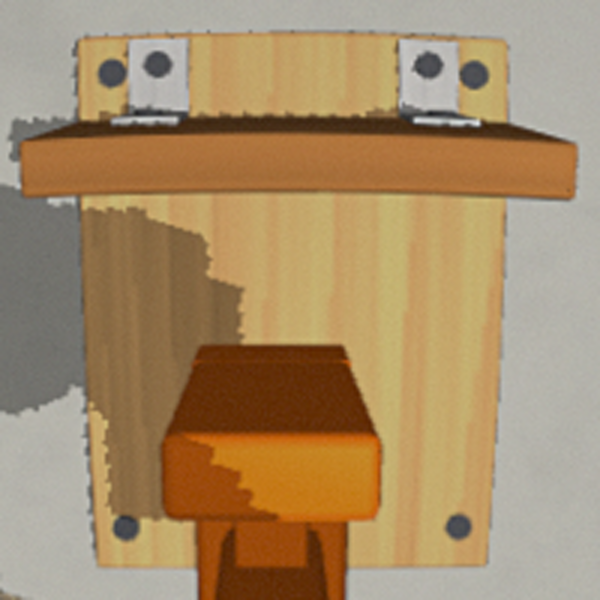

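Run:
```python
from h import *
c=ld("wrist3")
f=lambda p,z: fplane(c,pt(p,185,55,3),z)
ang=lambda d:np.degrees(np.arctan2(d[1],d[0])).round(2)
b=[f(p,.012) for p in ((78,38),(507,39),(488,566),(98,566))]
FL,FR,NR,NL=b
print(np.round(b,4).tolist())
print("len",[np.linalg.norm(b[i]-b[i-1]).round(4) for i in range(4)],"yaw",ang(FL-FR)-90,ang(NL-NR)-90,ang(FR-NR),ang(FL-NL))
ctr=np.mean(b,0);print("ctr",ctr.round(4))
sc=[f(p,.012) for p in ((112,73),(474,74),(458,527),(126,527))]
print("screw ctr",np.mean(sc,0).round(4),"yaw",ang(sc[0]-sc[1])-90,ang(sc[1]-sc[2]),ang(sc[0]-sc[3]))
p=[f(q,.083) for q in ((22,142),(577,145),(575,198),(22,196))]
print("panel yaw",ang(p[0]-p[1])-90,ang(p[3]-p[2])-90,np.linalg.norm(p[0]-p[1]).round(4),"inner top mid",((p[2]+p[3])/2).round(4))
x=np.array([np.cos(np.radians(17.3)),np.sin(np.radians(17.3)),0]);y=np.array([-x[1],x[0],0])
cor=ctr+.045*x;print("corner",cor.round(4))
d=(p[2]+p[3])/2-cor;print("inner top rel corner x,y",(d@x).round(4),(d@y).round(4))
t=np.array([0.42875,0.18093,0]);d=t-cor;print("tcp rel",(d@x).round(4),(d@y).round(4))
# square: leg top z = tcp-.0448+.072
z0=.16376-.0448
L=[f(q,z0+.072) for q in ((166,434),(378,434))]; B=[f(q,z0) for q in ((200,345),(345,345))]
for n,Q in (("legtop",L),("heel",B)):
    d=np.mean(Q,0)-t; print(n,np.linalg.norm(Q[0]-Q[1]).round(4),"yaw",ang(Q[0]-Q[1])-90,"rel tcp",(d@x).round(4),(d@y).round(4))
```

```text
[[0.5252, 0.2713, 0.012], [0.564, 0.1491, 0.012], [0.4036, 0.0978, 0.012], [0.3653, 0.2208, 0.012]]
len [np.float64(0.1677), np.float64(0.1282), np.float64(0.1684), np.float64(0.1288)] yaw 17.599999999999994 17.299999999999997 17.76 17.54
ctr [0.4645 0.1848 0.012 ]
screw ctr [0.4656 0.1853 0.012 ] yaw 17.549999999999997 17.43 17.49
panel yaw 17.430000000000007 17.47 0.1276 inner top mid [0.4997 0.196  0.083 ]
corner [0.5075 0.1981 0.012 ]
inner top rel corner x,y -0.0081 0.0003
tcp rel -0.0803 0.007
legtop 0.0258 yaw 17.379999999999995 rel tcp 0.0439 -0.0002
heel 0.0281 yaw 17.379999999999995 rel tcp 0.0426 -0.0003
```

The stand yaw is about 17.5° and the tool is parallel to it. The heel is 37 mm short of the corner. Lowering now, stopping just above the base.

```bash
python3 -m inch '[[0,0,0.3,2,0],[0,0.3,0.4,2.5,0],[0,0.3,0,2.5,0],[0,0,0,2,0],[0,0,0,1,0],[0,0,0,0.2,0],[0,0,0,0,0],[0,0,0,0,0]]' 80
python3 - <<'E'
from cell import bot, eyes
from h import *
s=bot.sense(); print(s["eef_pos"],s["contact_force"],s["tool_rot"][:2,0],s["tool_rot"][2])
c=eyes.camera("wrist"); cv2.imwrite("pics/wrist4.png",c["frame"][:,:,::-1]); np.savez("pics/wrist4.npz",**c)
c=eyes.camera("side"); crop(c,180,160,110,80,7,"pics/side4.png")
E
```

```text
time_s: 6.3
eef_pos: [0.4398, 0.1706, 0.0622]
tool_rot: [[0.955, 0.295, 0.001], [0.295, -0.955, 0.001], [0.002, -0.0, -1.0]]
contact_force: [-0.4, 0.3, -0.5]
gripper_width: 0.0174
[0.43978814 0.17055405 0.06221905] [-0.43247153  0.28853344 -0.51138575] [0.95536863 0.29541243] [ 1.50737921e-03 -6.54000272e-05 -9.99998862e-01]
```

View pics/side4.png

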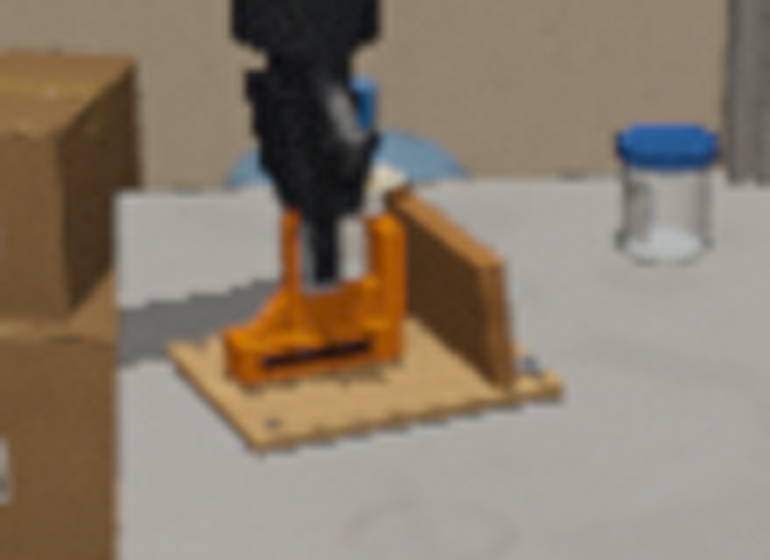

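View pics/wrist4.png

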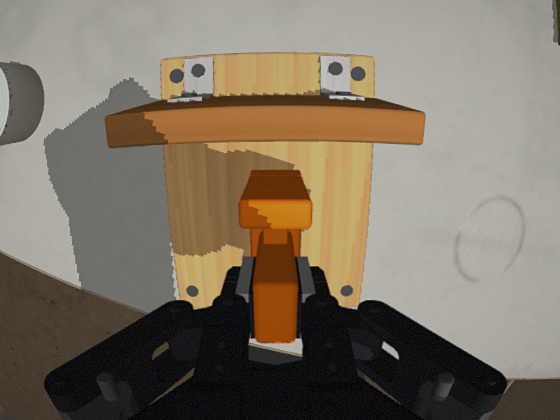

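```bash
python3 -m inch '[[0,0.3,0,0.1,0],[0,0.5,-0.1,0.1,0],[0,0.5,-0.1,0.1,0],[0,0.4,0,0,-0.3],[0,0.2,0,0,0],[0,0,0,0,0],[0,0,0,0,0],[0,0,0,0,0]]' 80
cat > st.py <<'E'
from cell import bot
from h import *
s=bot.sense(); x=np.array([np.cos(np.radians(17.5)),np.sin(np.radians(17.5)),0]);y=np.array([-x[1],x[0],0])
d=s["eef_pos"]-np.array([.5075,.1981,.012]); F=s["contact_force"]; R=s["tool_rot"]
print("t",s["time_s"],"heel est mm x %.1f y %.1f z %.1f"%(1e3*(d@x)+43,1e3*(d@y),1e3*d[2]-44.8),"F x %.1f y %.1f z %.1f"%(F@x,F@y,F[2]),"yaw %.2f"%np.degrees(np.arctan2(R[1,0],R[0,0])),"tilt",np.round(R[:2,2],4),"M",np.round(s["moment"],2))
E
python3 st.py
```

```text
time_s: 7.07
eef_pos: [0.4566, 0.1775, 0.0581]
tool_rot: [[0.954, 0.301, -0.0], [0.301, -0.954, -0.0], [-0.001, 0.0, -1.0]]
contact_force: [-0.1, 0.3, -1.9]
gripper_width: 0.0171
t 7.0667 heel est mm x -11.7 y -4.3 z 1.3 F x 0.0 y 0.4 z -1.9 yaw 17.49 tilt [-0.0005 -0.0002] M [-0.   -0.    0.06]
```

```bash
python3 -m inch '[[0,0.2,0,0,0],[0,0.2,0,0,0],[0,0.2,0,0,0],[0,0.1,0,0,0],[0,0.1,0,0,0],[0,0,0,0,0],[0,0,0,0,0],[0,0,0,0,0]]' 80; python3 st.py
python3 -m inch '[[0,0.1,0,0,0],[0,0.1,0,0,0],[0,0,0,0,0],[0,0,0,0,0],[0,0,0,0,0],[0,0,0,0,0],[0,0,0,0,0],[0,0,0,0,0]]' 80; python3 st.py
```

```text
time_s: 7.73
eef_pos: [0.4643, 0.1799, 0.0582]
tool_rot: [[0.954, 0.3, -0.001], [0.3, -0.954, -0.0], [-0.001, 0.0, -1.0]]
contact_force: [-3.3, -0.7, 0.8]
gripper_width: 0.0171
t 7.7333 heel est mm x -3.7 y -4.4 z 1.4 F x -3.4 y 0.3 z 0.8 yaw 17.49 tilt [-0.0005 -0.0003] M [-0.29  0.66 -0.01]
time_s: 8.4
eef_pos: [0.4664, 0.1806, 0.0582]
tool_rot: [[0.954, 0.3, -0.0], [0.3, -0.954, -0.0], [-0.0, 0.0, -1.0]]
contact_force: [-3.6, -1.5, 1.0]
gripper_width: 0.0171
t 8.4 heel est mm x -1.5 y -4.4 z 1.4 F x -3.9 y -0.3 z 1.0 yaw 17.49 tilt [-0.0001 -0.0001] M [-0.24  0.66 -0.03]
```

```bash
python3 -m inch '[[0,0,0,0.1,0],[0,0,0,0.1,0],[0,0,0,0.1,0],[0,0,0,0,0],[0,0,0,0,0],[0,0,0,0,0],[0,0,0,0,0],[0,0,0,0,0]]' 80; python3 st.py
```

```text
time_s: 9.07
eef_pos: [0.4666, 0.1807, 0.0568]
tool_rot: [[0.954, 0.301, 0.001], [0.301, -0.954, -0.001], [0.0, 0.001, -1.0]]
contact_force: [-8.2, -4.0, 17.9]
gripper_width: 0.0172
t 9.0667 heel est mm x -1.2 y -4.3 z -0.0 F x -9.0 y -1.4 z 17.9 yaw 17.49 tilt [ 0.0007 -0.0007] M [-0.65  1.63  0.03]
```

```bash
cat > look.py <<'E'
import sys
from cell import bot, eyes
from h import *
n=sys.argv[1]
c=eyes.camera("wrist"); np.savez(f"pics/w{n}.npz",**c); crop(c,80,40,380,220,2,f"pics/w{n}.png")
c=eyes.camera("side"); np.savez(f"pics/s{n}.npz",**c); crop(c,200,165,80,65,9,f"pics/s{n}.png")
E
python3 look.py 5
```

```text
(no output)
```

View pics/w5.png

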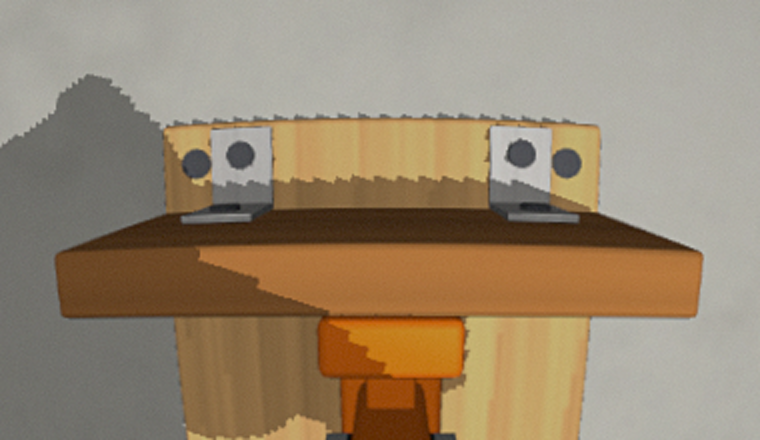

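View pics/s5.png

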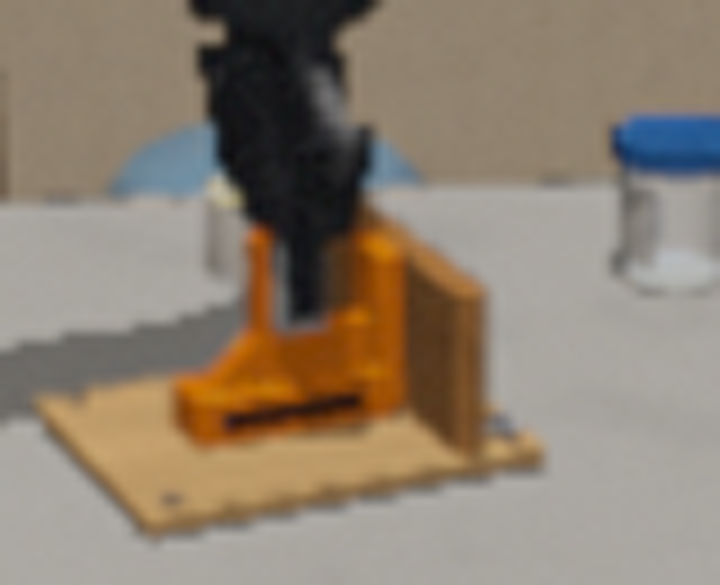

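```bash
cat > ang.py <<'E'
import sys
from h import *
c=ld(sys.argv[1]); f=lambda p,z: fplane(c,pt(p,80,40,2),z)
v=[float(a) for a in sys.argv[2:]]
FL,FR=f((v[0],v[1]),.012),f((v[2],v[3]),.012)
TL,TR=f((v[4],v[5]),.082),f((v[6],v[7]),.082)
BL,BR=f((v[8],v[9]),.082),f((v[10],v[11]),.082)
y=FL-FR;print("base far len",np.linalg.norm(y).round(4),"yaw",np.degrees(np.arctan2(-y[0],y[1])).round(2))
x=np.array([np.cos(np.radians(17.5)),np.sin(np.radians(17.5)),0])
cor=(FL+FR)/2-.04*x; print("corner from far edge",cor.round(4), "vs prior dx", ((cor-np.array([.5075,.1981,.012]))@x).round(4))
for n,A,B in (("inner",TL,TR),("outer(-14)",BL,BR)):
    d=((A+B)/2-cor)@x; yy=A-B; print(n,"top rel corner",d.round(4),"len",np.linalg.norm(yy).round(4),"yaw",np.degrees(np.arctan2(-yy[0],yy[1])).round(2))
E
python3 ang.py w5 165 126 599 126 62 317 698 317 55 252 702 252
python3 - <<'E'
from h import *
c=ld("w5");im=c["frame"]
# leg top front edge/back edge rows in a column
for u in (255,275,290): print(u,[tuple(im[v,u]) for v in range(192,234,2)])
E
```

```text
base far len 0.1267 yaw 17.32
corner from far edge [0.5068 0.1981 0.012 ] vs prior dx -0.0007
inner top rel corner 0.0007 len 0.1281 yaw 17.45
outer(-14) top rel corner 0.0139 len 0.1273 yaw 17.37
255 [(np.uint8(170), np.uint8(111), np.uint8(60)), (np.uint8(174), np.uint8(115), np.uint8(59)), (np.uint8(158), np.uint8(104), np.uint8(56)), (np.uint8(98), np.uint8(45), np.uint8(4)), (np.uint8(175), np.uint8(84), np.uint8(22)), (np.uint8(196), np.uint8(106), np.uint8(16)), (np.uint8(197), np.uint8(119), np.uint8(21)), (np.uint8(184), np.uint8(107), np.uint8(20)), (np.uint8(198), np.uint8(125), np.uint8(23)), (np.uint8(191), np.uint8(116), np.uint8(23)), (np.uint8(155), np.uint8(73), np.uint8(11)), (np.uint8(155), np.uint8(76), np.uint8(17)), (np.uint8(153), np.uint8(73), np.uint8(0)), (np.uint8(157), np.uint8(77), np.uint8(20)), (np.uint8(154), np.uint8(73), np.uint8(9)), (np.uint8(154), np.uint8(74), np.uint8(12)), (np.uint8(155), np.uint8(74), np.uint8(13)), (np.uint8(142), np.uint8(67), np.uint8(7)), (np.uint8(114), np.uint8(49), np.uint8(1)), (np.uint8(158), np.uint8(76), np.uint8(14
[... 1273 characters left out ...]
np.uint8(22)), (np.uint8(197), np.uint8(128), np.uint8(31)), (np.uint8(197), np.uint8(131), np.uint8(31)), (np.uint8(193), np.uint8(126), np.uint8(24)), (np.uint8(197), np.uint8(128), np.uint8(32)), (np.uint8(199), np.uint8(129), np.uint8(35)), (np.uint8(197), np.uint8(127), np.uint8(31)), (np.uint8(196), np.uint8(123), np.uint8(25)), (np.uint8(198), np.uint8(123), np.uint8(26)), (np.uint8(197), np.uint8(121), np.uint8(23)), (np.uint8(194), np.uint8(118), np.uint8(15)), (np.uint8(199), np.uint8(124), np.uint8(30)), (np.uint8(198), np.uint8(114), np.uint8(18)), (np.uint8(181), np.uint8(86), np.uint8(17)), (np.uint8(156), np.uint8(76), np.uint8(10)), (np.uint8(117), np.uint8(54), np.uint8(8))]
```

The panel top's inner edge is now within about 1 mm of the corner line, where it started at −8.1 mm. I'll nudge forward a little to see whether the heel is home.

```bash
python3 -m inch '[[0,0.05,0,0,0],[0,0.05,0,0,0],[0,0,0,0,0],[0,0,0,0,0],[0,0,0,0,0],[0,0,0,0,0],[0,0,0,0,0],[0,0,0,0,0]]' 80; python3 st.py
```

```text
time_s: 9.83
eef_pos: [0.4667, 0.1808, 0.0568]
tool_rot: [[0.954, 0.301, -0.001], [0.301, -0.954, -0.002], [-0.001, 0.001, -1.0]]
contact_force: [-11.1, -4.3, 21.4]
gripper_width: 0.017
t 9.8333 heel est mm x -1.2 y -4.3 z -0.0 F x -11.9 y -0.8 z 21.4 yaw 17.50 tilt [-0.0008 -0.0017] M [-0.79  2.06  0.02]
```

```bash
python3 -m inch '[[0,0,0,-0.05,0],[0,0,0,-0.05,0],[0,0,0,-0.02,0],[0,0,0,0,0],[0,0,0,0,0],[0,0,0,0,0],[0,0,0,0,0],[0,0,0,0,0]]' 80; python3 st.py
```

```text
time_s: 10.5
eef_pos: [0.4667, 0.1808, 0.0569]
tool_rot: [[0.954, 0.301, -0.001], [0.301, -0.954, -0.001], [-0.001, 0.001, -1.0]]
contact_force: [-6.9, -2.2, 8.4]
gripper_width: 0.0171
t 10.5 heel est mm x -1.1 y -4.3 z 0.1 F x -7.3 y -0.1 z 8.4 yaw 17.50 tilt [-0.0011 -0.001 ] M [-0.5   1.35  0.01]
```

```bash
python3 -m inch '[[0,0.05,0,0,0],[0,0.05,0,0,0],[0,0,0,0,0],[0,0,0,0,0],[0,0,0,0,0],[0,0,0,0,0],[0,0,0,0,0],[0,0,0,0,0]]' 80; python3 st.py; python3 look.py 6;  python3 st.py
```

```text
time_s: 11.17
eef_pos: [0.4668, 0.1808, 0.0569]
tool_rot: [[0.954, 0.301, -0.003], [0.301, -0.954, -0.002], [-0.003, 0.001, -1.0]]
contact_force: [-9.9, -4.1, 13.1]
gripper_width: 0.0169
t 11.1667 heel est mm x -1.0 y -4.3 z 0.1 F x -10.7 y -0.9 z 13.1 yaw 17.50 tilt [-0.0026 -0.0019] M [-0.63  1.92 -0.02]
t 11.2667 heel est mm x -1.0 y -4.3 z 0.1 F x -10.2 y -1.1 z 12.7 yaw 17.50 tilt [-0.0026 -0.0019] M [-0.64  1.92 -0.01]
```

View pics/w6.png

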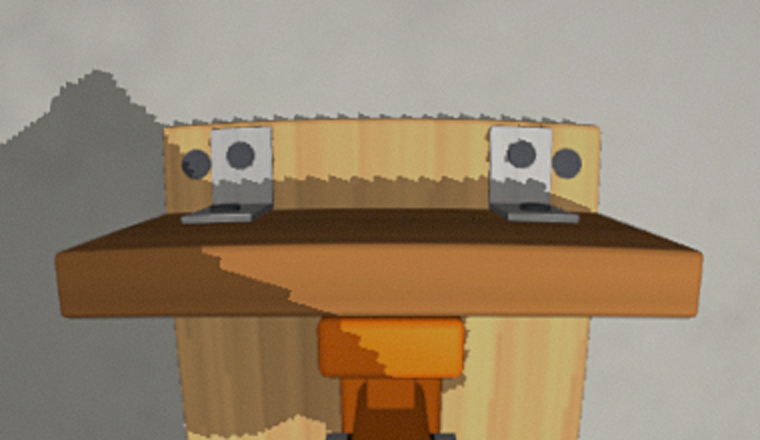

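View pics/s6.png

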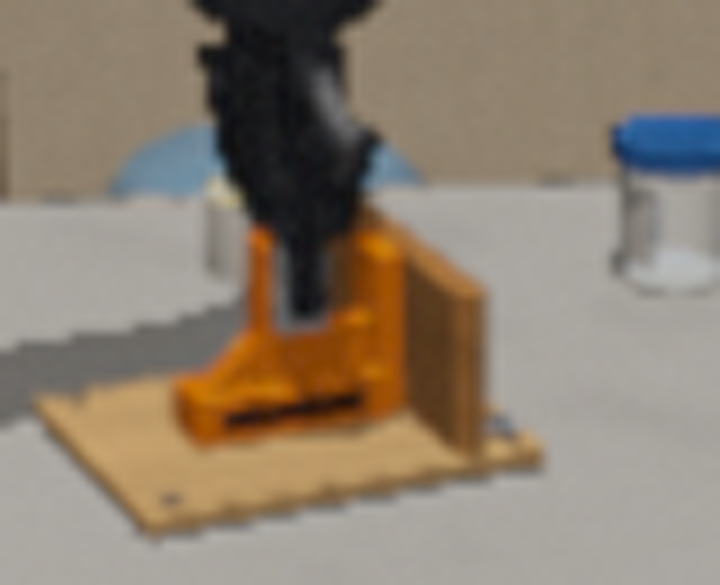

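Forward motion seems blocked, but base friction could also explain that. I'll lift nearly all the normal load while still pushing forward. If the heel isn't home, the square will advance.

```bash
python3 -m inch '[[0,0,0,-0.05,0],[0,0,0,-0.05,0],[0,0,0,-0.03,0],[0,0,0,0,0],[0,0,0,0,0],[0,0,0,0,0],[0,0,0,0,0],[0,0,0,0,0]]' 80; python3 st.py
```

```text
time_s: 11.93
eef_pos: [0.4674, 0.181, 0.0572]
tool_rot: [[0.954, 0.301, -0.002], [0.301, -0.954, -0.001], [-0.002, 0.0, -1.0]]
contact_force: [-5.5, -1.2, -3.3]
gripper_width: 0.0172
t 11.9333 heel est mm x -0.4 y -4.3 z 0.4 F x -5.6 y 0.5 z -3.3 yaw 17.49 tilt [-0.0021 -0.0007] M [-0.25  1.2  -0.02]
```

```bash
python3 -m inch '[[0,0.05,0,0,0],[0,0.05,0,0,0],[0,0,0,0,0],[0,0,0,0,0],[0,0,0,0,0],[0,0,0,0,0],[0,0,0,0,0],[0,0,0,0,0]]' 80; python3 st.py
```

```text
time_s: 12.6
eef_pos: [0.4675, 0.181, 0.0572]
tool_rot: [[0.954, 0.301, -0.004], [0.301, -0.954, -0.002], [-0.004, 0.0, -1.0]]
contact_force: [-8.1, -2.2, 1.2]
gripper_width: 0.0172
t 12.6 heel est mm x -0.3 y -4.3 z 0.4 F x -8.4 y 0.3 z 1.2 yaw 17.49 tilt [-0.0036 -0.0016] M [-0.35  1.75 -0.  ]
```

It advanced 0.6 mm and then stopped hard with almost no normal load, so the heel is home. Pressing down now.

```bash
python3 -m inch '[[0,0,0,0.05,0],[0,0,0,0.05,0],[0,0,0,0.05,0],[0,0,0,0,0],[0,0,0,0,0],[0,0,0,0,0],[0,0,0,0,0],[0,0,0,0,0]]' 80; python3 st.py; python3 look.py 7; python3 st.py
```

```text
time_s: 13.27
eef_pos: [0.4674, 0.181, 0.057]
tool_rot: [[0.954, 0.301, -0.003], [0.301, -0.954, -0.003], [-0.004, 0.001, -1.0]]
contact_force: [-12.8, -4.6, 15.1]
gripper_width: 0.0172
t 13.2667 heel est mm x -0.4 y -4.3 z 0.2 F x -13.6 y -0.6 z 15.1 yaw 17.50 tilt [-0.0033 -0.0025] M [-0.68  2.53 -0.07]
t 13.3667 heel est mm x -0.4 y -4.3 z 0.2 F x -13.4 y -0.6 z 13.6 yaw 17.50 tilt [-0.0033 -0.0025] M [-0.76  2.55 -0.06]
```

View pics/w7.png

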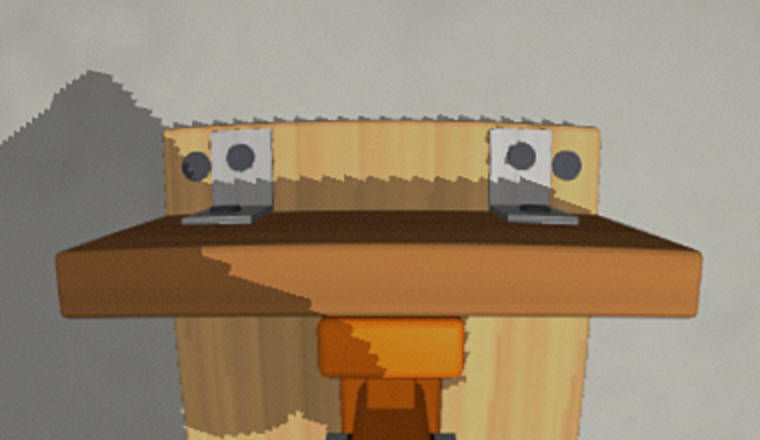

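View pics/s7.png

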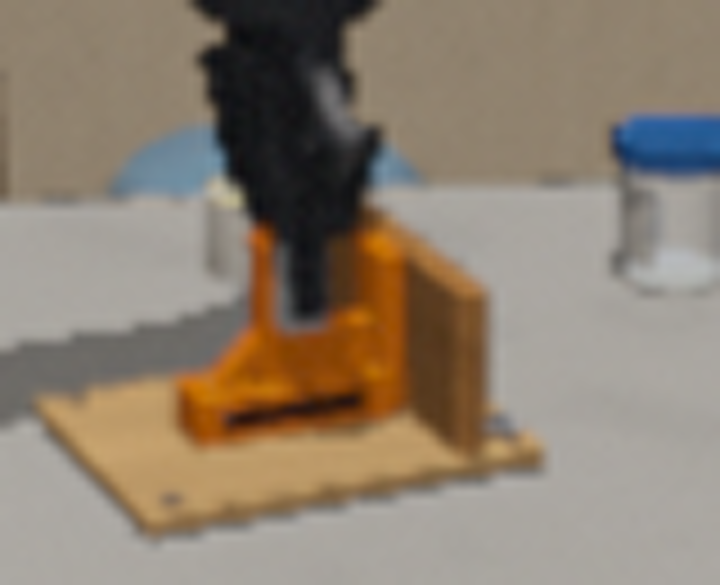

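```bash
python3 ang.py w7 165 127.5 599 127.5 62 317 698 317 55 252 702 252
python3 -m inch '[[0,-0.05,0,0,0],[0,-0.05,0,0.02,0],[0,0,0,0,0],[0,0,0,0,0],[0,0,0,0,0],[0,0,0,0,0],[0,0,0,0,0],[0,0,0,0,0]]' 80; python3 st.py; python3 look.py 8; python3 st.py
python3 - <<'E'
from h import *
# subpixel edges: wrist column profile means; leg/panel seam, panel outer top edge, base far edge, tail
for n in ("w5","w6","w7","w8"):
    c=ld(n); g=cv2.cvtColor(c["frame"],cv2.COLOR_RGB2GRAY).astype(float)
    def edge(u0,u1,v0,v1):
        p=g[v0:v1,u0:u1].mean(1); d=np.abs(np.diff(p)); i=d.argmax(); w=d[max(0,i-2):i+3]; return v0+.5+(np.arange(max(0,i-2),max(0,i-2)+len(w))*w).sum()/w.sum()
    e=[edge(230,310,92,112),edge(250,300,155,172),edge(330,360,190,204),edge(260,300,222,236)]
    print(n,np.round(e,2))
E
```

```text
base far len 0.1267 yaw 17.33
corner from far edge [0.507  0.1981 0.012 ] vs prior dx -0.0005
inner top rel corner 0.0014 len 0.1281 yaw 17.45
outer(-14) top rel corner 0.0147 len 0.1273 yaw 17.37
time_s: 14.03
eef_pos: [0.4673, 0.1809, 0.0569]
tool_rot: [[0.954, 0.301, -0.002], [0.301, -0.954, -0.002], [-0.002, 0.001, -1.0]]
contact_force: [-10.0, -3.6, 12.4]
gripper_width: 0.0172
t 14.0333 heel est mm x -0.5 y -4.3 z 0.1 F x -10.6 y -0.4 z 12.4 yaw 17.50 tilt [-0.0017 -0.0017] M [-0.68  2.1  -0.01]
t 14.1333 heel est mm x -0.5 y -4.2 z 0.1 F x -11.8 y 0.0 z 12.9 yaw 17.50 tilt [-0.0017 -0.0017] M [-0.65  2.11  0.01]
w5 [ 99.02 161.6  198.25 228.14]
w6 [ 98.99 161.64 197.87 227.99]
w7 [ 99.99 161.63 197.85 228.29]
w8 [ 99.99 161.62 197.88 228.28]
```

```bash
python3 -m inch '[[0,-0.05,0,0,0],[0,-0.05,0,0.03,0],[0,0,0,0.03,0],[0,0,0,0,0],[0,0,0,0,0],[0,0,0,0,0],[0,0,0,0,0],[0,0,0,0,0]]' 80; python3 st.py; python3 look.py 9; python3 st.py
```

```text
time_s: 14.8
eef_pos: [0.4672, 0.1809, 0.0568]
tool_rot: [[0.954, 0.301, 0.0], [0.301, -0.954, -0.001], [-0.0, 0.001, -1.0]]
contact_force: [-9.6, -3.8, 16.1]
gripper_width: 0.0176
t 14.8 heel est mm x -0.6 y -4.3 z 0.0 F x -10.3 y -0.7 z 16.1 yaw 17.49 tilt [ 0.0001 -0.001 ] M [-0.63  1.9  -0.03]
t 14.9 heel est mm x -0.6 y -4.3 z 0.0 F x -10.8 y -0.1 z 16.1 yaw 17.49 tilt [-0.     -0.0011] M [-0.64  1.94  0.01]
```

View pics/s9.png

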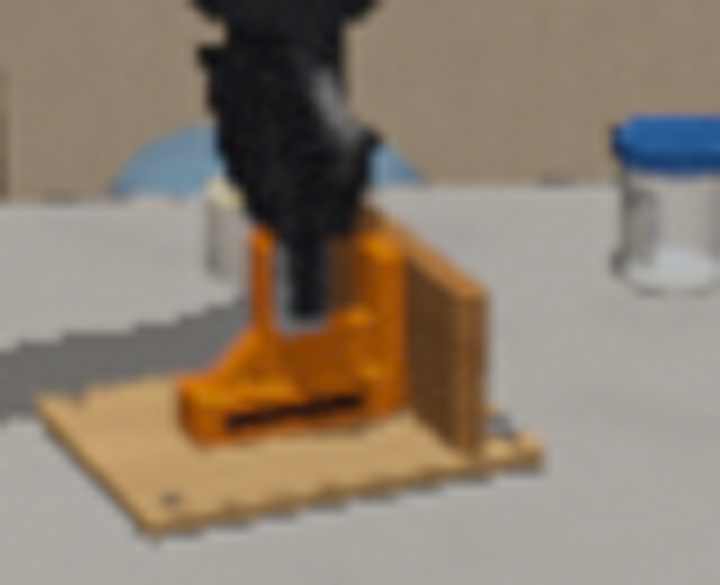

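```bash
python3 - <<'E'
from cell import ticket
print(ticket.job_done())
E
python3 st.py
```

```text
the job is handed in; nothing more can be done
None
the job is handed in; nothing more can be done
```

I gripped the larger orange square by its post at 80 N, carried it over to the stand and pushed it into the corner against the panel. I then pressed it down and handed the job in at about 15 s, still gripping and pressing.

**Last readings before hand-in:**

| Check | Reading |
|---|---|
| Heel from corner line | −0.6 mm (x), 0.0 mm (z) |
| Heel from the panel's middle | about 4 mm |
| Tool tilt | about 0.001 rad |
| Tool yaw, and the stand's as measured | 17.49° and about 17.5° |
| Downward press at the wrist | about 16 N |
| Push towards the panel at the wrist | about 10 N |

**What is less certain:**
- **Panel angle:** estimates from the wrist pictures ranged from about 0 to +0.02 rad. That is within the limit, but the pictures resolve only about 0.01 rad.
- **Heel position:** it relies on the roughly 2 mm camera calibration. With the downward load almost removed, the square moved 0.6 mm further in and then stopped hard, so I took it as home. It settled back about 0.3 mm when I pressed down and eased the push.
- **Force split:** I could not separate the push on the panel from friction on the base. I judged the panel gets at least its roughly 3.5 N spring load.
- **Other objects:** I did not measure the bystanders again at the end. The square was carried well above them, and I saw no sign of contact.

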